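Screw the round sprayer's pump down tight

TASK

Two white garden sprayers stand among the pots, one with a round tank and one with a square tank, and the screw-in pump of each has been left loose. Take the T-handle of the round sprayer's pump and turn it clockwise (seen from above) until it stops tight, then let go of it. Leave the square sprayer's pump as it is.

Things in the scene. Friction and masses are not known exactly. Their poses are not given: they have to be found in the camera images.
- round_handle (a point): Centre (half-way up, on the screw axis) of the black T-handle on top of the round sprayer's pump: a level bar 90 mm long, 18 mm thick, 24 mm tall. x runs along the bar, y across its thickness, z up. On a grey stem 18 mm across, with 20 mm free below the bar, above the pump's ribbed grey collar (66 mm across, 28 mm tall). Centre 0.210 m above the table when tight, up to 7 mm higher when loose.
- round_pump (a joint): Turn of the round sprayer's pump on its thread, rad: grows clockwise seen from above, hard stop at 1.6 (tight, collar down on the tank's shoulder). Begins from 0.15 to 0.6, so 1.0 to 1.45 rad are left: one grasp. The coarse thread lowers pump and handle by 4.8 mm per rad. It turns stiffly (friction 0.3 N m, no spring), stays where left; pushing down does not turn it.
- round_tank: The round sprayer's white tank, 130 mm across with a sloping round shoulder, 148 mm high to the foot of its neck; origin at the centre of its underside, z up along the screw axis, x towards the opposite side from its small spout. It stands firm and does not move. Nothing within 80 mm of the handle is as high as the handle.
- square_handle_end (a point): Point on the axis of the T-handle bar of the square sprayer, 42 mm out from its screw axis towards one end, half-way up the bar. This sprayer has the same pump and handle at the same height, also part-way turned, but on a white square tank 115 mm wide. To be left alone.

How it is judged:
By the outcome, as a careful person would: the job done as asked, in the order asked, and still so for the second after the job is handed in, with the robot touching nothing.
It also fails if it takes over 35 s, if anything falls off the work surface, if the arm or the gripper's body presses on something with over 40 N, if the wrist force passes 120 N, or if a joint passes its speed limit or range.

ROBOT

A 7-joint arm with a two-finger parallel gripper is mounted at the origin on the work surface. World frame = base frame: x ahead of the robot, y to its left, z up, the work surface at z = 0. Lengths are in mm, angles in rad, forces in N, time in s.
With the tool pointing down it reaches from about 400 to 875 mm from the base axis. Payload 4.4 kg.
Tool frame: the origin (TCP) lies at the very end of the fingers, on their centre line; the grasp point (between the pads) lies 19 mm behind it; y points along the fingers, x is the direction in which the jaws open and shut, and the axes are right-handed (so a half turn about y gives the same grasp; the last joint's range is limited). The gripper opens to 85 mm and grips with 20 to 120 N. Pads are 22 mm wide; open, the fingers measure 114 mm over their backs; the gripper's body (76 mm by 85 mm) begins 54 mm behind the grasp point. The pads swing forward as they close: fully open they stand 13 mm farther back than shut.
Start: joints at [-1.347, 0.628, 0.038, 1.517, -0.027, 0.996, -0.02], TCP at [185.72, 622.917, 231.313] pointing down, gripper open.
Joint ranges: [-3.06, 3.06], [-0.37, 2.12], [-1.25, 1.32], [0.18, 2.47], [-1.1, 4.24], [0.23, 1.98], [-2.94, 2.94]. Speed limits (rad/s): [2.57, 2.57, 3.14, 3.14, 3.14, 3.14, 3.14].

INTERFACE

Orientations are given as [roll, pitch, yaw] about the fixed x, y, z axes, in that order (R = Rz(yaw) Ry(pitch) Rx(roll)).
In Python, from cell import readout, eyes, finish_job gives the robot as it stands. The module is installed in compiled form; this text tells all that it offers.
- The arm moves only by the tool apply_moves, never from a script. Its argument "commands" is a list that holds one entry, the list of rows, each a list of 6 numbers: the shift along the tool's x, y, z in units of 0.04 m (1.0 is 0.04 m), then the turn, a rotation vector about the tool's x, y, z in units of 5 degrees (1.0 is 5 degrees). A call has 1 to 8 rows; each row shifts and turns the pose as measured when the row begins, along the tool's axes as they then stand; what a row does not reach is not made up. A row lasts 1/12 s, in which the tool goes at most 41.7 mm and 7.16 degrees, less where a joint would pass 70% of its speed; a pose out of reach is approached as far as the arm can. A call with a number of a shift or a turn outside -1 to 1 is refused whole. A call with a gripper value outside its range is refused whole. "claw" is the finger opening in mm, from 0 to 85.4, set as the call begins (left out, the last holds). The fingers move at their own pace and stop on an object; the grip force is fixed at half the most. Time passes only in rows, so rows that do not move let the fingers close. It gives the time, the measured TCP pose, the force and the opening at its end, in the units of the state.
- readout.read_state(): the state, without advancing time (a new reading comes with each control period).
- eyes.get_image(name): name is "scene" or "top" or "wrist"; returns a dict with "image" (400x640x3 uint8, red, green, blue), "mtx" (3x3 intrinsics, pixels), "rvec" (rotation vector, rad) and "tvec" (3), from world to camera coordinates, as OpenCV has them. Camera axes: x right, y down, z forward; pixel columns grow to the right and rows downward; lengths in mm; the calibration is good to about 2 mm. A picture is of the moment at which its call begins. There is no depth.
- finish_job(): hands the job in, once; it reports no verdict.
The state is a dict: "clock": time; "qpos": joint angles; "qd": joint speeds; "tau": joint torques, N m; "eef_pos": TCP position; "tool_rot": TCP orientation; "force": force on the tool from outside, world axes, zero at the start; "torque": the same for the moment, N m; "width": finger opening in mm.
Only numpy, scipy, OpenCV 4.12 (cv2) and the standard library are available. Lean on these libraries where they do the work, as an engineer would, in place of code of your own. Each camera call takes 0.05 s, during which the arm holds its last target. There are 200 camera calls.

## Working session

There is one attempt and no reset: what is moved stays moved. The work goes in short steps, Python scripts to look and compute and a tool call to move; the robot and the scene stay as the last step left them, time stands still between calls to the robot, and variables do not carry over. Pictures are saved under pics/ and viewed, about 8 in all and at most 12, crops included, and the job is handed in when it is done.

Besides the shell and the picture viewer there is one more tool, called after ">>>" as name([rows], argument=value, ...), one row to a line, values as JSON. apply_moves: Moves the arm, as the interface text tells. Shifts and turns lie within -1 to 1; 1 stands for 0.04 m of shift or 5 degrees of turn. Its arguments: {"type":"object","properties":{"commands":{"type":"array"},"claw":{"type":"number"}},"required":["commands"]}

```bash
mkdir -p pics; cat > h.py <<'E'
import numpy as np, cv2
from scipy.spatial.transform import Rotation as R
from cell import readout, eyes
def snap(n,f):
    d=eyes.get_image(n); cv2.imwrite(f'pics/{f}.png',d['image'][:,:,::-1]); np.savez(f'pics/{f}.npz',**d); return d
def plane(d,uv,z):
    Rm=cv2.Rodrigues(np.array(d['rvec'],float))[0]; t=np.array(d['tvec'],float).ravel()
    p=cv2.undistortPoints(np.array(uv,float).reshape(-1,1,2),np.array(d['mtx'],float),None).reshape(-1,2)
    c=-Rm.T@t; r=np.c_[p,np.ones(len(p))]@Rm
    return c+r*((z-c[2])/r[:,2])[:,None]
def proj(d,X):
    return cv2.projectPoints(np.array(X,float).reshape(-1,1,3),np.array(d['rvec'],float),np.array(d['tvec'],float),np.array(d['mtx'],float),None)[0].reshape(-1,2)
E
python3 - <<'E'
from h import *
for n in('top','scene'): snap(n,n+'0')
s=readout.read_state(); print(s['clock'],s['eef_pos'],s['tool_rot'],s['width'],s['force'])
print(R.from_euler('xyz',s['tool_rot']).as_matrix().round(3))
E
```

```text
0.1 [185.58921565 622.35447317 230.49252671] [-1.57081583  0.00171914  1.28096692] 85.24810699857531 [-0.74568434  0.72893033  0.09267898]
[[ 0.286 -0.    -0.958]
 [ 0.958 -0.002  0.286]
 [-0.002 -1.    -0.   ]]
```

View pics/top0.png

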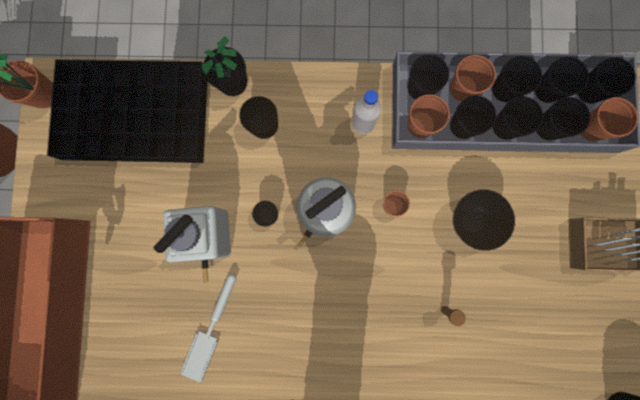

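View pics/scene0.png

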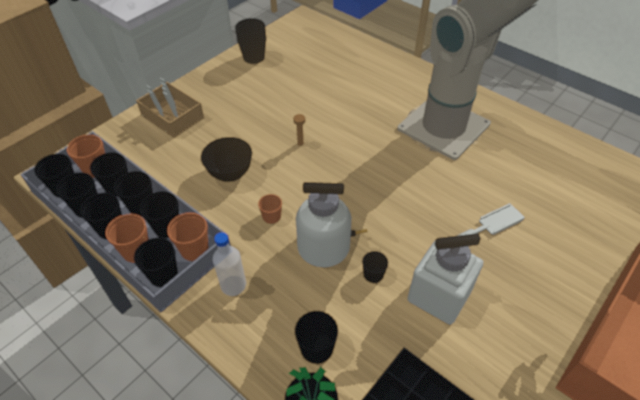

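Top view: round sprayer's handle at about (325,202), bar from (308,215) to (344,190); square one's handle at about (173,233). Scene view: round handle (323,188), square handle (457,241). Measuring by mask.

```bash
cat >> h.py <<'E'
def bar(d,c,r=32,th=60):
    g=np.array(d['image']).max(2); m=np.zeros_like(g); cv2.circle(m,c,r,1,-1); m=((g<th)&(m>0)).astype('uint8')
    n,l,s,ce=cv2.connectedComponentsWithStats(m); k=1+np.argmax(s[1:,4]); 
    q=cv2.findContours((l==k).astype('uint8'),0,2)[0][0]; return s[k],ce[k],cv2.minAreaRect(q)
E
python3 - <<'E'
from h import *
T=dict(np.load('pics/top0.npz'));S=dict(np.load('pics/scene0.npz'))
for d in(T,S):
    Rm=cv2.Rodrigues(d['rvec'])[0];print('cam',(-Rm.T@d['tvec'].ravel()).round(),Rm[2].round(2))
s=readout.read_state();print('tcp px',proj(T,[s['eef_pos'],[0,0,0]]),proj(S,[s['eef_pos'],[0,0,0]]))
for nm,ct,cs in(('round',(325,202),(323,188)),('sq',(173,233),(457,241))):
  for d,c in((T,ct),(S,cs)):
    st,ce,rc=bar(d,c); b=cv2.boxPoints(rc)
    e=sorted([(np.linalg.norm(b[i]-b[i-1]),i) for i in range(4)])[:2]
    ends=[(b[i]+b[i-1])/2 for _,i in e]
    P=plane(d,ends,217 if d is T else 212); v=P[1]-P[0]
    print(nm,st,ce.round(1),plane(d,[ce],217 if d is T else 212).round(1),P.round(1).tolist(),'len',np.linalg.norm(v[:2]),'yaw',np.degrees(np.arctan2(v[1],v[0])))
E
```

```text
cam [498.   1. 981.] [ 0.09  0.02 -1.  ]
cam [1131.  493. 1055.] [-0.49 -0.42 -0.77]
tcp px [[-14.94883803 401.61889759]
 [324.25517122 451.96255862]] [[681.06071493 223.57551253]
 [443.12342336 126.58425331]]
round [306 187  39  31 381] [325.3 201.9] [[567.2   8.8 217. ]] [[540.5, 42.7, 217.0], [594.4, -25.7, 217.0]] len 87.06142933906685 yaw -51.73559961168175
round [304 184  39  10 335] [323.1 188.1] [[564.9   7.6 212. ]] [[592.6, -23.1, 212.0], [539.2, 39.4, 212.0]] len 82.25956615346922 yaw 130.48479172269836
sq [155 215  40  37 472] [173.6 232.7] [[501.3 298.6 217. ]] [[470.0, 333.2, 217.0], [531.4, 267.7, 217.0]] len 89.86144506723458 yaw -46.859949914347546
sq [436 238  43  11 249] [452.6 243. ] [[508.5 297.4 212. ]] [[531.3, 273.0, 212.0], [469.9, 332.6, 212.0]] len 85.5575925714032 yaw 135.8360178954319
```

Round handle's axis is at about (566, 8), bar yaw −51° (both views agree to 2–3 mm; measured length 82–87 mm against 90). Rise first and turn the tool x to yaw 39°.

>>> apply_moves([
  [[0, -0.3, 0, 0, 0.86, 0], [0, -0.3, 0, 0, 0.86, 0], [0, -0.3, 0, 0, 0.86, 0], [0, -0.3, 0, 0, 0.86, 0], [0, -0.3, 0, 0, 0.86, 0], [0, -0.3, 0, 0, 0.86, 0], [0, 0, 0, 0, 0.86, 0], [0, 0, 0, 0, 0.86, 0]],
], claw=85)

```text
clock: 0.77
eef_pos: [184.7, 619.3, 300.3]
tool_rot: [-1.578, 0.012, 0.653]
force: [0.3, 0.4, -1.1]
width: 85.1
```

```bash
cat >> h.py <<'E'
def go(p,yaw,n=1):
    s=readout.read_state(); M=R.from_euler('xyz',s['tool_rot'])
    a=np.radians(yaw); x=[np.cos(a),np.sin(a),0];z=[-np.sin(a),np.cos(a),0]
    G=R.from_matrix(np.array([x,[0,0,-1],z]).T)
    print('t',round(s['clock'],2),'pos',s['eef_pos'].round(1),'yaw',np.degrees(np.arctan2(*M.as_matrix()[[1,0],0])).round(1),'F',np.round(s['force'],1),'T',np.round(s['torque'],2),'w',round(s['width'],1),'q7',s['qpos'][6].round(2))
    print('units',(M.inv().apply(np.array(p)-s['eef_pos'])/40/n).round(3),((M.inv()*G).as_rotvec(degrees=True)/5/n).round(3))
E
python3 -c "
from h import *
go([566,8,300],39,20)"
```

```text
t 0.77 pos [184.7 619.3 300.3] yaw 37.4 F [ 0.3  0.4 -1.1] T [ 0.02 -0.02 -0.02] w 85.1 q7 -0.56
units [-0.086  0.008 -0.896] [ 0.004 -0.016 -0.007]
```

>>> apply_moves([
  [[-0.086, 0, -0.89, 0, 0, 0], [-0.086, 0, -0.89, 0, 0, 0], [-0.086, 0, -0.89, 0, 0, 0], [-0.086, 0, -0.89, 0, 0, 0], [-0.086, 0, -0.89, 0, 0, 0], [-0.086, 0, -0.89, 0, 0, 0], [-0.086, 0, -0.89, 0, 0, 0], [-0.086, 0, -0.89, 0, 0, 0]],
])

```text
clock: 1.43
eef_pos: [332.3, 374.2, 297.2]
tool_rot: [-1.575, 0.017, 0.669]
force: [1.0, -0.3, -0.3]
width: 85.1
```

```bash
python3 -c "
from h import *
go([566,8,300],39,16)"
```

```text
t 1.43 pos [332.3 374.2 297.2] yaw 38.3 F [ 1.  -0.3 -0.3] T [ 0.04 -0.07  0.02] w 85.1 q7 -0.12
units [-0.069 -0.001 -0.675] [ 0.003 -0.008 -0.012]
```

>>> apply_moves([
  [[-0.1, 0, -0.9, 0, 0, 0], [-0.1, 0, -0.9, 0, 0, 0], [-0.1, 0, -0.9, 0, 0, 0], [-0.1, 0, -0.9, 0, 0, 0], [-0.1, 0, -0.9, 0, 0, 0], [-0.1, 0, -0.9, 0, 0, 0], [-0.1, 0, -0.9, 0, 0, 0], [-0.1, 0, -0.9, 0, 0, 0]],
])

```text
clock: 2.1
eef_pos: [489.0, 114.6, 297.6]
tool_rot: [-1.573, 0.02, 0.671]
force: [1.1, -0.1, -0.7]
width: 85.1
```

```bash
python3 -c "
from h import *
go([566,8,300],39,5)"
```

```text
t 2.1 pos [489.  114.6 297.6] yaw 38.5 F [ 1.1 -0.1 -0.7] T [ 0.02 -0.05  0.04] w 85.1 q7 0.53
units [-0.031 -0.01  -0.657] [ 0.005 -0.021 -0.046]
```

>>> apply_moves([
  [[-0.03, 0, -0.66, 0, 0, -0.05], [-0.03, 0, -0.66, 0, 0, -0.05], [-0.03, 0, -0.66, 0, 0, -0.05], [-0.03, 0, -0.66, 0, 0, -0.05], [-0.03, 0, -0.6, 0, 0, -0.05], [0, 0, 0, 0, 0, 0], [0, 0, 0, 0, 0, 0]],
])

```text
clock: 2.68
eef_pos: [569.1, -7.9, 296.0]
tool_rot: [-1.577, 0.003, 0.657]
force: [1.0, 0.2, 0.6]
width: 85.4
```

```bash
python3 -c "
from h import *
go([566,8,300],39,1)
d=snap('wrist','w1'); print(proj(d,[[566,8,217],[566,8,228]]))
print(proj(d,[readout.read_state()['eef_pos']]))"
```

```text
t 2.68 pos [569.1  -7.9 296. ] yaw 37.6 F [1.  0.2 0.6] T [ 0.07  0.04 -0.  ] w 85.4 q7 0.8
units [ 0.181 -0.103  0.36 ] [ 0.067 -0.273 -0.031]
[[333.68763116 190.58427769]
 [334.06716909 194.89284042]]
[[322.60015461 260.55461656]]
```

View pics/w1.png

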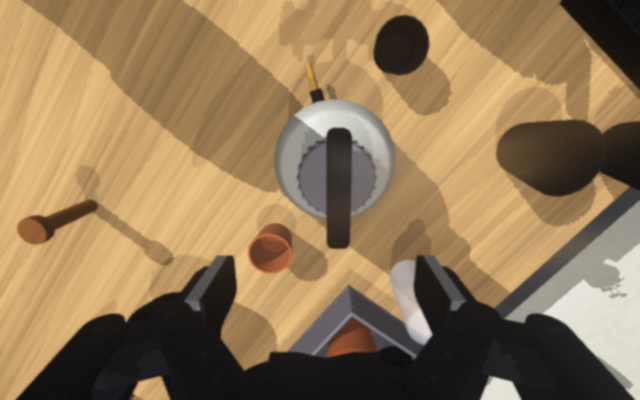

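Wrist view: the bar runs nearly vertically from (339,128) to (338,248), well aligned with the jaws' mid-plane. Refining from here.

```bash
python3 -c "
from h import *
d=dict(np.load('pics/w1.npz'))
st,ce,rc=bar(d,(339,188),66); print(st,ce,rc)
b=cv2.boxPoints(rc); e=sorted([(np.linalg.norm(b[i]-b[i-1]),i) for i in range(4)])[:2]
P=plane(d,[(b[i]+b[i-1])/2 for _,i in e],224);v=P[1]-P[0]
print(P.round(1),P.mean(0),np.linalg.norm(v),np.degrees(np.arctan2(v[1],v[0])))
go([*P.mean(0)[:2],235],np.degrees(np.arctan2(v[1],v[0]))+90,2)
"
```

```text
[ 327  129   25   83 1476] [337.46409214 164.84688347] ((339.0, 170.0), (82.0, 24.0), 90.0)
[[ 5.406e+02  4.590e+01  2.240e+02]
 [ 5.774e+02 -5.000e-01  2.240e+02]] [559.00159029  22.74821478 224.        ] 59.199931939449264 -51.60604211371853
t 2.73 pos [569.   -8.2 296. ] yaw 37.6 F [ 0.3 -0.8 -0.9] T [-0.08 -0.03  0.01] w 85.1 q7 0.8
units [0.14  0.76  0.388] [ 0.039 -0.076 -0.017]
```

```bash
python3 -c "
from h import *
d=dict(np.load('pics/w1.npz'))
for th in(75,85):
  st,ce,rc=bar(d,(339,188),66,th); print(st,ce,rc)
  b=cv2.boxPoints(rc); e=sorted([(np.linalg.norm(b[i]-b[i-1]),i) for i in range(4)])[:2]
  P=plane(d,[(b[i]+b[i-1])/2 for _,i in e],224);v=P[1]-P[0]
  print(P.round(1),P.mean(0),np.linalg.norm(v),np.degrees(np.arctan2(v[1],v[0])))
go([566,8,235],38.5,2)
"
```

```text
[ 326  129   27  119 2727] [338.3406674  186.47744774] ((339.0, 188.0), (118.0, 26.0), 90.0)
[[540.6  45.9 224. ]
 [595.6 -23.5 224. ]] [568.11772274  11.24402612 224.        ] 88.55637774468663 -51.60604211371849
[ 316  128   37  120 2902] [338.11199173 185.79393522] ((339.3549499511719, 187.51705932617188), (119.47017669677734, 35.753421783447266), 83.2901611328125)
[[536.7  43.6 224. ]
 [600.  -19.9 224. ]] [568.35472564  11.85352234 224.        ] 89.6663225100689 -45.128582614421475
t 2.73 pos [569.   -8.2 296. ] yaw 37.6 F [ 0.3 -0.8 -0.9] T [-0.08 -0.03  0.01] w 85.1 q7 0.8
units [0.097 0.762 0.189] [ 0.039 -0.087 -0.018]
```

Length 88.6 mm checks; axis (567, 9.5), bar yaw −51.6°. Align above, then descend.

>>> apply_moves([
  [[0.115, 0.4, 0.19, 0.04, -0.16, 0], [0.115, 0.4, 0.19, 0, 0, 0], [0, 0.4, 0, 0, 0, 0], [0, 0.2, 0, 0, 0, 0], [0, 0, 0, 0, 0, 0], [0, 0, 0, 0, 0, 0]],
])

```text
clock: 3.23
eef_pos: [564.4, 16.3, 238.4]
tool_rot: [-1.57, 0.002, 0.679]
force: [-0.3, -0.7, 0.8]
width: 84.8
```

```bash
python3 -c "
from h import *
go([567,9.5,198],38.4,1)
"
```

```text
t 3.23 pos [564.4  16.3 238.4] yaw 38.9 F [-0.3 -0.7  0.8] T [-0.06 -0.   -0.06] w 84.8 q7 0.8
units [-0.053  1.009 -0.173] [-0.004  0.101 -0.023]
```

>>> apply_moves([
  [[-0.05, 0, -0.17, 0, 0.1, 0], [0, 0.3, 0, 0, 0, 0], [0, 0.3, 0, 0, 0, 0], [0, 0.3, 0, 0, 0, 0], [0, 0.1, 0, 0, 0, 0], [0, 0, 0, 0, 0, 0], [0, 0, 0, 0, 0, 0]],
])

```text
clock: 3.82
eef_pos: [572.3, 7.0, 203.6]
tool_rot: [-1.578, -0.007, 0.668]
force: [0.4, 0.7, 0.9]
width: 85.1
```

```bash
python3 -c "
from h import *
go([567,9.5,198],38.4,1)
d=snap('wrist','w2')
"
```

```text
t 3.82 pos [572.3   7.  203.6] yaw 38.3 F [0.4 0.7 0.9] T [-0.01  0.09 -0.  ] w 85.1 q7 0.83
units [-0.067  0.139  0.133] [ 0.088 -0.03   0.083]
```

View pics/w2.png

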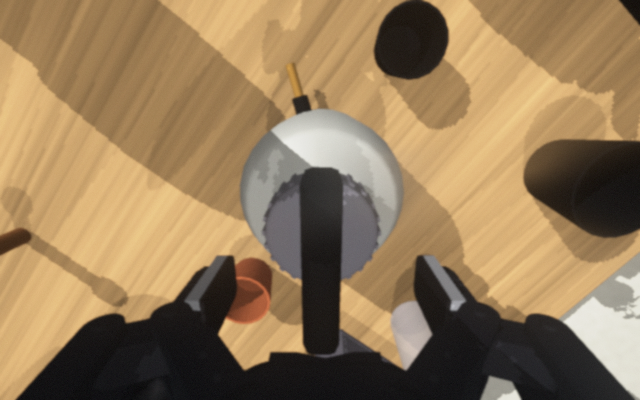

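Wrist view 2: bar from (321,168) to (321,355), jaws' middle at about x=326; the small residual agrees with the estimate. Correct, then close.

>>> apply_moves([
  [[-0.067, 0.14, 0.133, 0.09, 0, 0.08], [0, 0, 0, 0, 0, 0]],
])

```text
clock: 4.03
eef_pos: [567.7, 9.4, 199.3]
tool_rot: [-1.572, -0.002, 0.667]
force: [-0.3, 0.2, 0.2]
width: 85.2
```

```bash
python3 -c "
from h import *
go([567,9.5,198],38.4,1)
"
```

```text
t 4.03 pos [567.7   9.4 199.3] yaw 38.2 F [-0.3  0.2  0.2] T [ 0.01  0.01 -0.02] w 85.2 q7 0.83
units [-0.011  0.032  0.012] [ 0.01  -0.035  0.025]
```

>>> apply_moves([
  [[0, 0.03, 0, 0, 0, 0], [0, 0, 0, 0, 0, 0], [0, 0, 0, 0, 0, 0], [0, 0, 0, 0, 0, 0], [0, 0, 0, 0, 0, 0], [0, 0, 0, 0, 0, 0], [0, 0, 0, 0, 0, 0], [0, 0, 0, 0, 0, 0]],
], claw=0)

```text
clock: 4.7
eef_pos: [567.9, 9.6, 199.1]
tool_rot: [-1.572, -0.003, 0.666]
force: [-0.6, 0.2, -0.2]
width: 16.8
```

```bash
python3 -c "
from h import *
go([567,9.5,198],38.4,1)
"
```

```text
t 4.7 pos [567.9   9.6 199.1] yaw 38.2 F [-0.6  0.2 -0.2] T [-0.06  0.11 -0.13] w 16.8 q7 0.83
units [-0.018  0.027  0.013] [ 0.014 -0.044  0.039]
```

Gripped at 16.8 mm (bar 18 mm), with little side force, so it is centred. Begin turning.

>>> apply_moves([
  [[0, 0.008, 0, 0, 0.8, 0], [0, 0.008, 0, 0, 0.8, 0], [0, 0.008, 0, 0, 0.8, 0], [0, 0.008, 0, 0, 0.8, 0]],
])

```text
clock: 5.03
eef_pos: [568.0, 9.6, 197.7]
tool_rot: [-1.572, -0.003, 0.383]
force: [-1.3, 0.1, 0.1]
width: 16.9
```

```bash
python3 -c "
from h import *
go([567.7,9.5,197.8],22,1)
"
```

```text
t 5.03 pos [568.    9.6 197.7] yaw 21.9 F [-1.3  0.1  0.1] T [-0.16  0.11  0.33] w 16.9 q7 0.6
units [-0.007 -0.002 -0.   ] [ 0.01  -0.016  0.038]
```

Torque 0.33 N m matches the stated friction, so the pump is turning. Continue.

>>> apply_moves([
  [[0, 0.009, 0, 0, 0.9, 0], [0, 0.009, 0, 0, 0.9, 0], [0, 0.009, 0, 0, 0.9, 0], [0, 0.009, 0, 0, 0.9, 0], [0, 0.009, 0, 0, 0.9, 0], [0, 0.009, 0, 0, 0.9, 0], [0, 0.009, 0, 0, 0.9, 0]],
])

```text
clock: 5.62
eef_pos: [568.2, 9.5, 195.0]
tool_rot: [-1.573, -0.004, -0.183]
force: [-0.3, 0.8, 0.5]
width: 17.2
```

```bash
python3 -c "
from h import *
go([567.8,9.5,195.2],-10,1)
"
```

```text
t 5.62 pos [568.2   9.5 195. ] yaw -10.5 F [-0.3  0.8  0.5] T [-0.07  0.06  0.33] w 17.2 q7 0.16
units [-0.009 -0.004 -0.003] [ 0.024 -0.093  0.041]
```

Now smaller rows towards the stop.

>>> apply_moves([
  [[0, 0.006, 0, 0, 0.6, 0], [0, 0.006, 0, 0, 0.6, 0], [0, 0.006, 0, 0, 0.6, 0]],
])

```text
clock: 5.87
eef_pos: [568.3, 9.6, 194.3]
tool_rot: [-1.574, -0.004, -0.344]
force: [-0.8, -1.2, 0.2]
width: 17.1
```

```bash
python3 -c "
from h import *
go([567.8,9.5,194.5],-19.5,1)
"
```

```text
t 5.87 pos [568.3   9.6 194.3] yaw -19.7 F [-0.8 -1.2  0.2] T [0.03 0.15 0.26] w 17.1 q7 0.03
units [-0.01  -0.005 -0.005] [ 0.035 -0.042  0.046]
```

>>> apply_moves([
  [[0, 0.005, 0, 0, 0.5, 0], [0, 0.005, 0, 0, 0.5, 0], [0, 0.005, 0, 0, 0.5, 0]],
])

```text
clock: 6.12
eef_pos: [568.3, 9.5, 193.7]
tool_rot: [-1.575, -0.005, -0.477]
force: [-0.5, -0.9, 0.4]
width: 17.2
```

```bash
python3 -c "
from h import *
go([567.8,9.5,194],-27,1)
"
```

```text
t 6.12 pos [568.3   9.5 193.7] yaw -27.3 F [-0.5 -0.9  0.4] T [0.01 0.1  0.35] w 17.2 q7 -0.07
units [-0.011 -0.009 -0.006] [ 0.044 -0.07   0.053]
```

>>> apply_moves([
  [[0, 0.005, 0, 0, 0.5, 0], [0, 0.005, 0, 0, 0.5, 0], [0, 0.005, 0, 0, 0.5, 0]],
])

```text
clock: 6.37
eef_pos: [568.3, 9.5, 193.0]
tool_rot: [-1.575, -0.005, -0.61]
force: [-0.7, -0.4, 0.5]
width: 17.4
```

```bash
python3 -c "
from h import *
go([567.8,9.5,193.5],-35,1)
"
```

```text
t 6.37 pos [568.3   9.5 193. ] yaw -35.0 F [-0.7 -0.4  0.5] T [0.1  0.06 0.28] w 17.4 q7 -0.18
units [-0.01  -0.012 -0.007] [0.049 0.007 0.06 ]
```

>>> apply_moves([
  [[0, 0.004, 0, 0, 0.5, 0], [0, 0.004, 0, 0, 0.5, 0]],
])

```text
clock: 6.53
eef_pos: [568.2, 9.2, 192.8]
tool_rot: [-1.576, -0.006, -0.696]
force: [-0.7, -0.8, 5.0]
width: 17.2
```

```bash
python3 -c "
from h import *
go([567.8,9.5,193],-40,1)
"
```

```text
t 6.53 pos [568.2   9.2 192.8] yaw -39.9 F [-0.7 -0.8  5. ] T [0.21 0.29 1.39] w 17.2 q7 -0.25
units [-0.012 -0.006 -0.001] [0.062 0.023 0.068]
```

Torque rose to 1.39 N m after 78° (1.36 rad): the stop. One more small nudge to confirm.

>>> apply_moves([
  [[0, 0, 0, 0, 0.4, 0], [0, 0, 0, 0, 0.3, 0], [0, 0, 0, 0, 0, 0]],
])

```text
clock: 6.78
eef_pos: [568.1, 9.2, 192.9]
tool_rot: [-1.582, -0.008, -0.738]
force: [-0.9, -3.0, 0.2]
width: 17.4
```

```bash
python3 -c "
from h import *
go([567.8,9.5,193],-40,1)
"
```

```text
t 6.78 pos [568.1   9.2 192.9] yaw -42.3 F [-0.9 -3.   0.2] T [-0.2   0.22  2.75] w 17.4 q7 -0.28
units [-0.01  -0.003  0.   ] [ 0.127 -0.453  0.094]
```

Torque 2.75 N m with hardly any motion: hard stop. Ease off the wind-up a little (keeping clockwise torque), then open.

>>> apply_moves([
  [[0, 0, 0, 0, -0.25, 0], [0, 0, 0, 0, 0, 0]],
])

```text
clock: 6.95
eef_pos: [568.1, 9.2, 192.8]
tool_rot: [-1.583, -0.009, -0.708]
force: [-0.1, -1.5, 1.2]
width: 17.1
```

```bash
python3 -c "
from h import *
go([567.8,9.5,193],-40,1)
"
```

```text
t 6.95 pos [568.1   9.2 192.8] yaw -40.6 F [-0.1 -1.5  1.2] T [-0.04  0.22  1.77] w 17.1 q7 -0.26
units [-0.01  -0.004  0.001] [ 0.145 -0.116  0.099]
```

>>> apply_moves([
  [[0, 0, 0, 0, 0, 0], [0, 0, 0, 0, 0, 0], [0, 0, 0, 0, 0, 0], [0, 0, 0, 0, 0, 0], [0, 0, 0, 0, 0, 0], [0, 0, 0, 0, 0, 0], [0, 0, 0, 0, 0, 0], [0, 0, 0, 0, 0, 0]],
], claw=85)

```text
clock: 7.62
eef_pos: [568.4, 9.5, 192.7]
tool_rot: [-1.577, -0.006, -0.729]
force: [-0.7, -0.3, -0.7]
width: 85.3
```

```bash
python3 -c "
from h import *
go([567.8,9.5,280],-40,1)
snap('wrist','w3')
"
```

```text
t 7.62 pos [568.4   9.5 192.7] yaw -41.8 F [-0.7 -0.3 -0.7] T [0.03 0.01 0.02] w 85.3 q7 -0.27
units [ 0.004 -2.182 -0.022] [ 0.07  -0.36   0.073]
```

Open and free of load; rise straight up and look.

>>> apply_moves([
  [[0, -0.3, 0, 0, 0, 0], [0, -0.4, 0, 0, 0, 0], [0, -0.5, 0, 0, 0, 0], [0, -0.5, 0, 0, 0, 0], [0, -0.5, 0, 0, 0, 0], [0, -0.5, 0, 0, 0, 0], [0, 0, 0, 0, 0, 0], [0, 0, 0, 0, 0, 0]],
])

```text
clock: 8.33
eef_pos: [567.8, 9.7, 310.5]
tool_rot: [-1.577, -0.007, -0.732]
force: [-1.0, -0.4, -0.9]
width: 85.3
```

```bash
python3 -c "
from h import *
go([567.8,9.5,300],-40,1)
d=snap('wrist','w4');e=snap('scene','scene1')
im=np.vstack([d['image'][:300],e['image'][100:300]]);cv2.imwrite('pics/c1.png',im[:,:,::-1])
st,ce,rc=bar(d,tuple(int(v) for v in proj(d,[[567.5,9.5,220]])[0]),75,75); print(st,ce,rc)
b=cv2.boxPoints(rc); k=sorted([(np.linalg.norm(b[i]-b[i-1]),i) for i in range(4)])[:2]
P=plane(d,[(b[i]+b[i-1])/2 for _,i in k],222);v=P[1]-P[0];print(P.round(1),np.linalg.norm(v),np.degrees(np.arctan2(v[1],v[0])))
"
```

```text
t 8.33 pos [567.8   9.7 310.5] yaw -41.9 F [-1.  -0.4 -0.9] T [ 0.01 -0.01  0.04] w 85.3 q7 -0.38
units [ 0.001  0.262 -0.003] [ 0.073 -0.39   0.081]
[ 304  144   34  109 2338] [323.74721985 195.87211292] ((326.7707824707031, 197.5592041015625), (107.51158142089844, 31.916799545288086), 80.96051788330078)
[[596.   48.3 222. ]
 [547.4 -25.7 222. ]] 88.5357558273403 -123.26047995240474
```

View pics/c1.png

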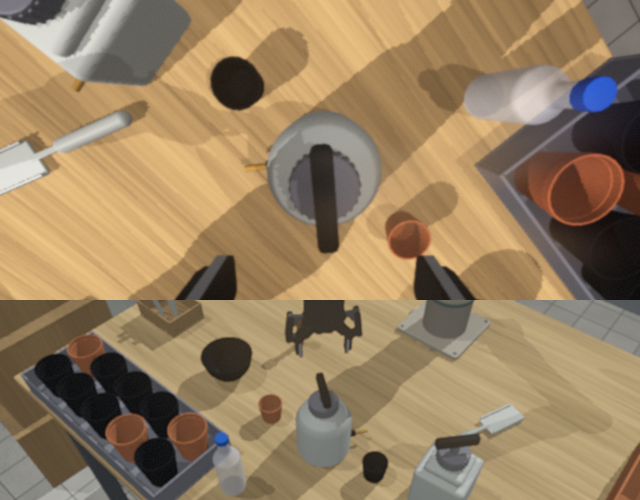

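The wrist view shows the bar from (321,145) to (327,250), free of the jaws and turned about 3° from their plane. The scene view shows the bar turned and the square sprayer unchanged. The stop angle implied by the torque is bar yaw ≈ −128°, so I'll check the bar more cleanly against that, and the square handle against its start.

```bash
python3 -c "
from h import *
def ax(f,th,r0,r1,c0,c1,z):
  d=dict(np.load(f)); g=d['image'].max(2)
  pts=[]
  for r in range(r0,r1,4):
    c=np.where(g[r,c0:c1]<th)[0]+c0
    pts.append([np.median(c),r,len(c)])
  pts=np.array(pts);l=np.polyfit(pts[:,1],pts[:,0],1)
  P=plane(d,[[np.polyval(l,r0),r0],[np.polyval(l,r1),r1]],z);v=P[1]-P[0];print(f,pts[:,2],np.degrees(np.arctan2(v[1],v[0])))
ax('pics/w1.npz',70,135,245,315,362,227)
ax('pics/w4.npz',70,150,246,300,345,222)
a=dict(np.load('pics/scene0.npz'));b=dict(np.load('pics/scene1.npz'))
print('square diff',np.abs(a['image'][215:320,405:490].astype(int)-b['image'][215:320,405:490]).mean())
for d in(a,b):print(bar(d,(457,241),30)[1:])
"
```

```text
pics/w1.npz [23. 24. 27. 24. 24. 24. 24. 24. 24. 24. 24. 24. 24. 24. 24. 23. 23. 23.
 23. 23. 21. 21. 21. 21. 21. 21. 21. 21.] -52.022973019361224
pics/w4.npz [21. 25. 24. 24. 23. 24. 23. 23. 23. 23. 23. 22. 22. 21. 21. 21. 21. 20.
 19. 20. 19. 19. 20. 20.] -127.5716143538568
square diff 4.971951447245565
(array([452.61044177, 243.00803213]), ((457.0382080078125, 241.9970245361328), (9.356972694396973, 42.41316604614258), 85.60128784179688))
(array([452.40837696, 243.66492147]), ((456.4764404296875, 242.194091796875), (8.896795272827148, 41.262718200683594), 85.60128784179688))
```

Bar yaw is now −127.6°, against the predicted −128°, and the square handle hasn't moved. Handing in.

```bash
python3 -c "
from cell import finish_job
print(finish_job())"
```

```text
the job is handed in; nothing more can be done
None
```

I gripped the round sprayer's T-handle once and turned it clockwise until it stopped tight. I then opened the fingers, rose clear, and handed the job in at about 8.4 s.

- **Tightness:** the turning torque stayed near 0.3 N m, then rose to 1.4 and 2.75 N m at the hard stop. The handle itself turned 75.5° (1.32 rad), which lies within the expected 1.0 to 1.45 rad.
- **Final angle:** the bar now stands at −127.6°, against −128° predicted from the torque at the stop. It slipped about 4° in the fingers there and did not spring back when released. I did not measure its final height separately.
- **After letting go:** the force and torque readings were near zero, with the gripper open about 80 mm above the bar.
- **Square sprayer:** its handle looks unmoved. The bar's angle in the scene image is identical before and after, and its position is the same to within a pixel.
- **Disagreements:** the first handle positions from the top and scene cameras differed by 2–3 mm. One automatic bar fit gave the wrong length (59 mm) because of lighting. Both were corrected from the wrist camera before gripping.

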